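# Stroke the load box's four channel rockers off

### The job

The control unit is about to be connected to the load box, so its four load channels must be off first. Run a fingertip lightly along the row of four rockers, beginning at the end with the multi-way connector, so that each one tips over to off in its turn, and leave the crosswise main switch at the far end on. This is touch work, so pick nothing up: the box stays where it stands and the things around it stay undisturbed.

Things in the scene. Friction and masses are not known exactly. Their poses are not given: they have to be found in the camera images.
- load_box: grey metal load box, aluminium top plate 52 mm above the desk, black end cheeks, loose on rubber feet, 3.6 kg; 312 mm long (its y), 88 mm deep (x). Origin: centre of its underside, z up. From the +y end (left as the robot sees it) a black multi-way connector sticks out 21 mm; the main switch is near the -y end. Four equal black rockers 50 mm apart in a row along y; lenses behind, blank tags before
- load_1_mid (a point): middle of the top of rocker 1, nearest the connector: the valley between its halves, 59 mm above the desk; axes as the box. Each rocker is 41 mm long (y), 22 mm wide (x) and pivots about x 4 mm below this point. The half that is down lies level at this point's height; the other slopes up at 0.4 rad from the middle to an end 8 mm higher
- load_2_mid (a point): the same point of rocker 2, 50 mm on toward -y of the box
- load_3_mid (a point): the same point of rocker 3
- load_4_mid (a point): the same point of rocker 4, the last of the row; the guard rib of the main switch begins 66 mm farther on and stands 7 mm higher than this point
- load_1 (a joint): tilt of rocker 1: 0.4 rad on (the half toward the connector down, the other up), 0 off (the half toward the main switch down). Past the middle (0.2) it snaps over; 3 N near the raised end does it. A fingertip sliding level from the connector end, 1 to 3.5 mm above the level half, tips it in passing; over 4 mm it misses, and a broad tip much lower wedges in the valley
- load_2 (a joint): tilt of rocker 2, likewise: 0.4 on, 0 off
- load_3 (a joint): tilt of rocker 3, likewise: 0.4 on, 0 off
- load_4 (a joint): tilt of rocker 4, likewise: 0.4 on, 0 off
- main_mid (a point): middle of the top of the main switch: a rocker of the same size set crosswise (long side along x) between two upright steel guard ribs, 84 mm beyond rocker 4
- main_switch (a joint): tilt of the main switch: 0.4 on, 0 off; it must stay on
- control_unit: opened control unit in its flat cast tray with a green circuit board, 193 x 218 x 36 mm, lying left of the load box; origin at the centre of its underside; to be left alone
- spool: small reel of solder wire with blue flanges, 55 mm across, 28 mm high, a wire end trailing, farther back beside the laptop; origin at its underside; to be left alone
- pump: black desoldering pump, 180 mm long, 25 mm thick, lying along the desk's edge in front of the load box; origin at its underside; to be left alone
- pot: small pot with a black screw cap, 47 mm across, 41 mm high, standing behind the load box; origin at the centre of its underside; to be left alone

How it is judged (in metres and radians):
On the way, in this order (a step that is already met when the one before it is completed fails the run):
1. the rocker nearest the connector is off (value of joint load_1 below 0.1 rad), for 0.05 s.
2. the second rocker is off (value of joint load_2 below 0.1 rad), for 0.05 s.
3. the third rocker is off (value of joint load_3 below 0.1 rad), for 0.05 s.
4. the fourth rocker is off (value of joint load_4 below 0.1 rad), for 0.05 s.
At the end, for the whole second after the job is handed in: All four rockers lie off (within 0.06 rad), the main switch is still on, and the load box stands level, at rest, within 20 mm of where it stood (value of joint each of load_1, load_2, load_3, load_4 below 0.06 rad and value of joint main_switch above 0.34 rad and distance of load_box from where it was at the start of the episode below 0.02 m and angle between load_box's own z axis and vertical below 0.03 rad and linear speed of load_box below 0.01 m/s); the robot touches nothing.
It fails at once if the main switch was tipped (value of joint main_switch below 0.2 rad).
It fails at once if the load box was pressed hard (over 40 N), not stroked lightly (contact force between the fingers and load_box above 40 N).
It fails at once if the load box was lifted or tipped up (height (world z) of load_box above 0.012 m or angle between load_box's own z axis and vertical above 0.1 rad).
It fails at once if the load box was pushed away (distance of load_box from where it was at the start of the episode above 0.03 m).
It fails at once if a thing beside the work was disturbed (distance of any of control_unit, spool, pump, pot from where it was at the start of the episode above 0.015 m).
It also fails if it takes over 40 s, if anything falls off the work surface, if the arm or the gripper's body presses on something with over 40 N, if the wrist force passes 120 N, or if a joint passes its speed limit or range.

### The arm

A 6-joint arm with a two-finger parallel gripper is mounted at the origin on a cart in front of the work surface, level with it; the furniture and walls round the work are solid. World frame = base frame: x ahead of the robot, y to its left, z up, the work surface at z = 0. Lengths are in mm, angles in degrees, forces in N, time in s.
With the tool pointing down it reaches from about 350 to 850 mm from the base axis. Payload 8.1 kg.
Tool frame: the origin (TCP) lies at the very end of the fingers, on their centre line; the grasp point (between the pads) lies 19 mm behind it; z points along the fingers, y is the direction in which the jaws open and shut (so a half turn about z gives the same grasp; the last joint's range is limited). The gripper opens to 85 mm and grips with 20 to 120 N. Pads are 22 mm wide; open, the fingers measure 114 mm over their backs; the gripper's body (76 mm by 85 mm) begins 54 mm behind the grasp point. The pads swing forward as they close: fully open they stand 13 mm farther back than shut.
Start: joints at [58.992, 7.471, 85.268, -0, 87.261, -4.893], TCP at [264.089, 538.76, 231.292] pointing down, gripper open.
Joint ranges: [-169.43, 169.43], [-51.17, 129.36], [1.28, 143.12], [-76.62, 256.62], [0, 156.53], [-152.29, 152.29]. Speed limits (degrees/s): [136.94, 136.94, 159.86, 180, 180, 180].

### API

Orientations are given as [roll, pitch, yaw] about the fixed x, y, z axes, in that order (R = Rz(yaw) Ry(pitch) Rx(roll)).
In Python, from bench import r gives the robot as it stands.
- The arm moves only by the shell command python3 -m crank 'ROWS' [OPENING] [FORCE]. ROWS is JSON, a list that holds one entry, the list of rows, each a list of 6 numbers: the shift along the tool's x, y, z in m, then the turn, a rotation vector about the tool's x, y, z in rad. A call has 1 to 10 rows; each row is the pose to reach, as a shift and turn from the pose measured when the call began, along the tool's axes at that moment; what a row does not reach only later rows make up. A row lasts 1/8 s, in which the tool goes at most 62.5 mm and 10.7 degrees, less where a joint would pass 70% of its speed; a pose out of reach is approached as far as the arm can. A call with a gripper value outside its range is refused whole. OPENING is the closure, from 0 (fully open) to 1 (shut), set as the call begins (- or left out, the last holds). The fingers move at their own pace and stop on an object; FORCE is the grip in N (left out, the last holds). Time passes only in rows, so rows that repeat a pose let the fingers close. It gives the time, the measured TCP pose, the force and the opening at its end, in the units of the state.
- r.sense(): the state, without advancing time (a new reading comes with each control period).
- r.snapshot(name): name is "scene" or "side" or "wrist"; returns (picture, depth): 400x640x3 uint8, blue, green, red; 400x640 float32, mm along the optical axis (not along the pixel's ray), 0 where there is no reading.
- r.get_calibration(name): a dict with "mtx" (3x3 intrinsics, pixels), "cam_to_world" (4x4, takes a point from camera to world coordinates). Camera axes: x right, y down, z forward; pixel columns grow to the right and rows downward; lengths in mm; the calibration is good to about 2 mm. A picture is of the moment at which its call begins: read the wrist's pose just before it. get_calibration takes no time and is no camera call; for the wrist camera it gives the pose at the moment of the call.
- r.hand_in(): hands the job in, once; it reports no verdict.
Trained networks look in the newest picture that a camera, given by its name, has taken for a name from the list of things; names that differ only in an ending like _2 or _b are one class to them, and where a whole thing is asked for, a point or a joint stands for the part that bears it (a point fixed in the world has none). Each returns a list of dicts, best first, with "conf" (0 to 1); they miss things now and then, are a little off and sometimes report something else, mostly with a low value. They report only what shows in the picture. A call takes as long as a camera call.
- r.look_for(thing, camera): "extent" ([left, top, right, bottom] in pixels, round what is visible of it).
- r.landmark_of(thing, camera): "pixel" ([column, row] in pixels: a listed point, or the origin of a listed thing).
The state is a dict: "time": time; "joint_pos": joint angles; "qd": joint speeds; "joint_efforts": joint torques, N m; "tool_pos": TCP position; "tcp_rot": TCP orientation; "ft_force": force on the tool from outside, world axes, zero at the start; "wrist_torque": the same for the moment, N m; "finger_gap": finger opening in mm.
Only numpy, scipy, OpenCV 4.12 (cv2) and the standard library are available. Lean on these libraries where they do the work, as an engineer would, in place of code of your own. Each camera call takes 0.05 s, during which the arm holds its last target.

## Working session

There is one attempt and no reset: what is moved stays moved. The work goes in short steps, Python scripts to look and compute and a shell command to move; the robot and the scene stay as the last step left them, time stands still between calls to the robot, and variables do not carry over. Pictures are saved under pics/ and viewed, and the job is handed in when it is done.

```bash
mkdir -p pics; ls; python3 - <<'E'
from bench import r
import cv2
print(r.sense())
for c in ["scene","side","wrist"]:
    im,d=r.snapshot(c); cv2.imwrite(f"pics/{c}0.png",im)
    k=r.get_calibration(c); print(c,k)
    if c!="wrist" or 1:
        for n in ["load_box","load_1_mid","main_mid"]:
            print(n,r.landmark_of(n,c)[:6], r.look_for(n,c)[:5])
print(r.sense()['time'])
E
```

```text
pics
{'time': 0.0, 'joint_pos': array([ 5.89925254e+01,  7.51643929e+00,  8.53292351e+01,  1.57557083e-04,
        8.72611663e+01, -4.89277027e+00]), 'qd': array([-0.01693948, -0.03391498, -0.027654  , -0.01992868,  0.03169879,
        0.0193667 ]), 'joint_efforts': array([-6.10980387e-04, -5.69402218e+01, -5.00549912e+01, -2.76576366e-04,
        1.49273558e-02, -4.01182865e-05]), 'tool_pos': array([263.79474236, 538.28896473, 230.2309749 ]), 'tcp_rot': array([-1.79893562e+02, -9.26934884e-03,  1.53885279e+02]), 'ft_force': array([-0.47261909, -0.75753152,  0.36081425]), 'wrist_torque': array([-0.05228543, -0.00827965, -0.0327515 ]), 'finger_gap': 85.80805073590936}
scene {'mtx': array([[413.96235668,   0.        , 323.65568189],
       [  0.        , 413.96235668, 199.00489559],
       [  0.        ,   0.        ,   1.        ]]), 'cam_to_world': array([[ 7.86550948e-01, -4.22777859e-01,  4.50107196e-01,
         4.67268949e+01],
       [-6.17520959e-01, -5.41255158e-01,  5.70710714e-01,
        -7.58124726e+02],
       [ 2.33898771e-03, -7.26843680e-01, -6.86798947e-01,
         8
[... 1157 characters left out ...]
'conf': 0.86}]
main_mid [{'pixel': [293.3, 239.4], 'conf': 0.7}] [{'extent': [250.7, 198.3, 313.6, 268.8], 'conf': 0.57}]
wrist {'mtx': array([[343.59125243,   0.        , 319.95959698],
       [  0.        , 343.59125243, 194.00495624],
       [  0.        ,   0.        ,   1.        ]]), 'cam_to_world': array([[ 4.38757824e-01,  8.67002009e-01,  2.36218306e-01,
         2.05451059e+02],
       [ 8.98605039e-01, -4.23544963e-01, -1.14536669e-01,
         5.66764660e+02],
       [ 7.45551982e-04,  2.62520820e-01, -9.64926040e-01,
         3.73090638e+02],
       [ 0.00000000e+00,  0.00000000e+00,  0.00000000e+00,
         1.00000000e+00]])}
load_box [] []
load_1_mid [] []
main_mid [] []
1.05
```

View pics/scene0.png

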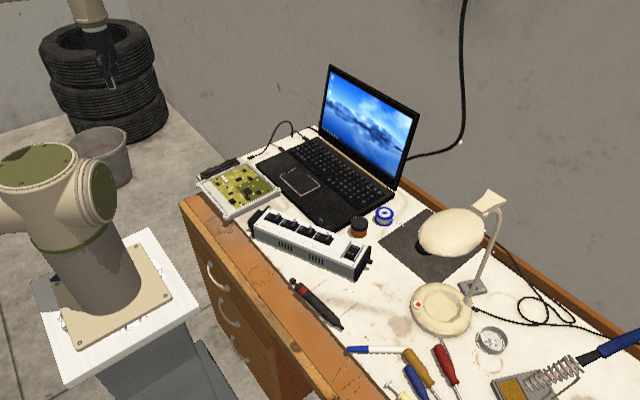

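View pics/wrist0.png

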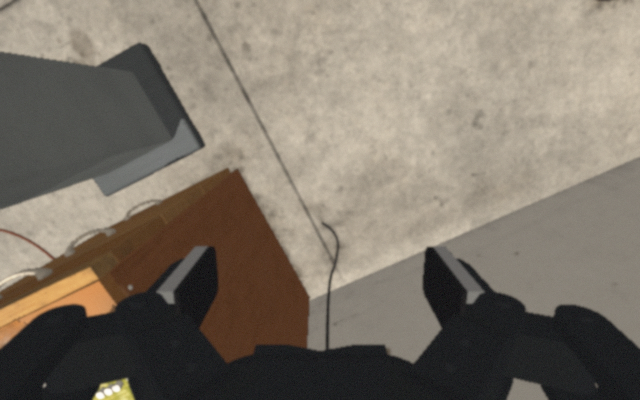

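```bash
cat > h.py <<'E'
import numpy as np
from bench import r
def ray(px,k):
    T=k['cam_to_world']; d=np.linalg.inv(k['mtx'])@np.array([px[0],px[1],1.]); return T[:3,3],T[:3,:3]@d
def atz(px,k,z):
    o,d=ray(px,k); return o+d*(z-o[2])/d[2]
E
python3 - <<'E'
from h import *
np.set_printoptions(precision=1,suppress=True)
s=r.get_calibration("scene");d=r.get_calibration("side")
print(atz((269.8,216.8),s,59),atz((353.8,250),s,59),atz((309.7,247.4),s,0))
print(atz((271.9,200),d,59),atz((293.3,239.4),d,59),atz((276.9,235.3),d,0))
E
```

```text
[407.9 -70.2  59. ] [ 508.5 -292.6   59. ] [ 456.9 -179.     0. ]
[418.1 -79.1  59. ] [ 501.  -297.2   59. ] [ 444.7 -177.7    0. ]
```

The box stands turned by about 23°, with its connector end at (250,215) and the main switch at (354,250) in the scene picture. The wrist view so far shows only floor and the desk's edge. I'll shut the gripper and move the wrist camera over the box.

```bash
python3 -m crank '[[[-0.04,-0.045,-0.02,0,0,0.1],[-0.08,-0.09,-0.04,0,0,0.2],[-0.12,-0.135,-0.06,0,0,0.3],[-0.16,-0.18,-0.07,0,0,0.4],[-0.2,-0.226,-0.07,0,0,0.5],[-0.24,-0.272,-0.07,0,0,0.6],[-0.28,-0.318,-0.07,0,0,0.705],[-0.32,-0.364,-0.07,0,0,0.705],[-0.36,-0.41,-0.07,0,0,0.705],[-0.4,-0.456,-0.07,0,0,0.705]]]' 1 20
```

```text
time: 2.3
tool_pos: [422.7, -48.8, 301.7]
tcp_rot: [179.9, 0.0, 113.5]
ft_force: [0.8, 1.0, -0.2]
finger_gap: -0.3
```

```bash
python3 -m crank '[[[-0.05,-0.008,0,0,0,0],[-0.1,-0.016,0,0,0,0],[-0.14,-0.022,0,0,0,0],[-0.144,-0.022,0,0,0,0],[-0.144,-0.022,0,0,0,0]]]'
python3 - <<'E'
from h import *
import cv2
np.set_printoptions(precision=1,suppress=True)
print(r.sense()['tool_pos'])
im,d=r.snapshot("wrist");k=r.get_calibration("wrist")
np.savez('w1.npz',im=im,d=d,**k)
cv2.imwrite("pics/w1.png",im)
for n in ["load_1_mid","load_2_mid","load_3_mid","load_4_mid","main_mid","load_box"]:
    for q in r.landmark_of(n,"wrist")[:6]: print(n,q['conf'],q['pixel'],atz(q['pixel'],k,59 if n!="load_box" else 0))
E
```

```text
time: 2.92
tool_pos: [459.8, -189.4, 301.7]
tcp_rot: [179.9, -0.0, 113.5]
ft_force: [-0.8, 0.1, -0.8]
finger_gap: 0.2
[ 459.8 -189.4  301.7]
load_1_mid 0.91 [325.4, 40.5] [416.  -71.7  59. ]
load_1_mid 0.6 [402.8, 211.8] [ 574.7 -205.7   59. ]
load_2_mid 0.77 [326.0, 93.3] [ 437.7 -119.4   59. ]
load_3_mid 0.68 [323.1, 142.9] [ 456.2 -169.3   59. ]
load_4_mid 0.62 [324.0, 186.1] [ 477.2 -214.2   59. ]
load_box 0.88 [317.1, 145.6] [ 454.  -181.7    0. ]
```

View pics/w1.png

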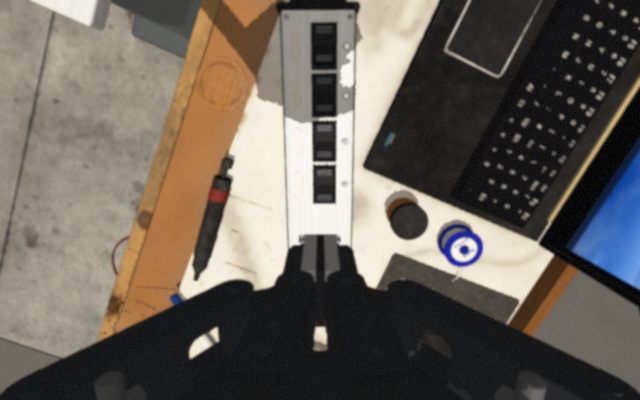

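The picture shows the four rockers at about (324,44), (324,94), (323,141) and (323,184), with the connector at the top and the fingers reaching the main switch end. The networks agree. The row direction comes to 113.3°, and the tool's yaw matches it. Next I'll go above rocker 1's level half, leaning 10° so that the leading edge of the tip is lowest.

```bash
python3 -m crank '[[[0.04,0.002,0.02,0,0.04,0],[0.085,0.004,0.05,0,0.09,0],[0.13,0.006,0.09,0,0.14,0],[0.144,0.006,0.14,0,0.17,0],[0.144,0.006,0.18,0,0.17,0],[0.144,0.006,0.2,0,0.17,0],[0.144,0.006,0.21,0,0.17,0],[0.144,0.006,0.21,0,0.17,0]]]'
python3 - <<'E'
from h import *
import cv2
np.set_printoptions(precision=2,suppress=True)
s=r.sense();print(s['tool_pos'],s['tcp_rot'],s['ft_force'])
for c in ["wrist","scene","side"]:
    im,d=r.snapshot(c)
    if c=="scene": im=cv2.resize(im[170:300,200:400],None,fx=4,fy=4,interpolation=cv2.INTER_CUBIC)
    if c=="side": im=cv2.resize(im[130:280,200:370],None,fx=4,fy=4,interpolation=cv2.INTER_CUBIC)
    cv2.imwrite(f"pics/{c}2.png",im)
s=r.sense();print(s['tool_pos'],s['ft_force'])
E
```

```text
time: 4.28
tool_pos: [408.3, -54.4, 91.9]
tcp_rot: [179.9, -9.7, 113.6]
ft_force: [-0.0, 0.5, -0.7]
finger_gap: -0.0
[408.26 -54.42  91.89] [179.93  -9.7  113.57] [-0.04  0.51 -0.7 ]
[409.29 -54.94  93.12] [ 0.3  -0.15  0.7 ]
```

View pics/scene2.png

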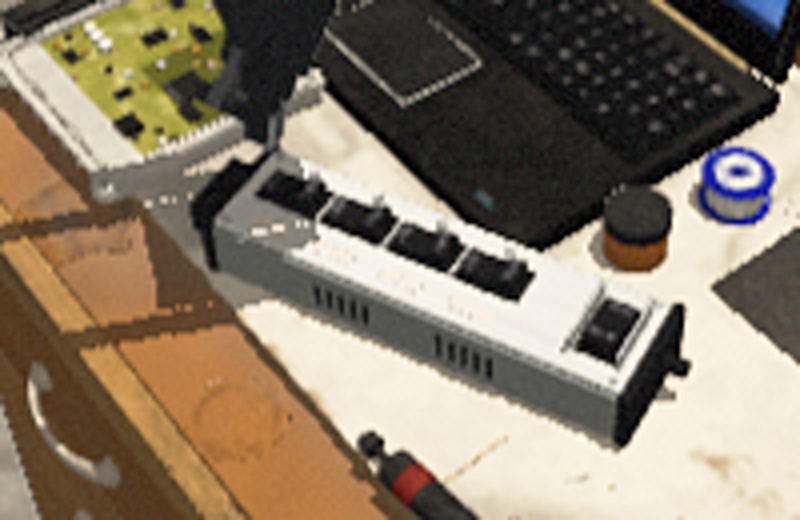

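View pics/side2.png

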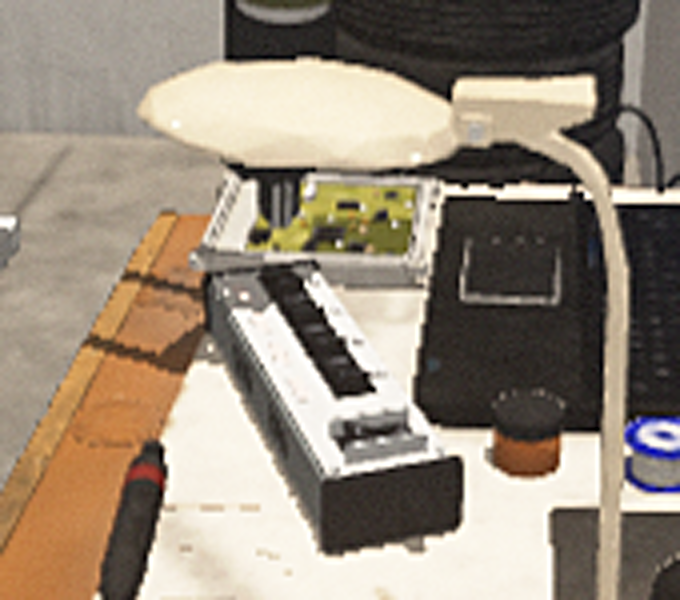

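View pics/wrist2.png

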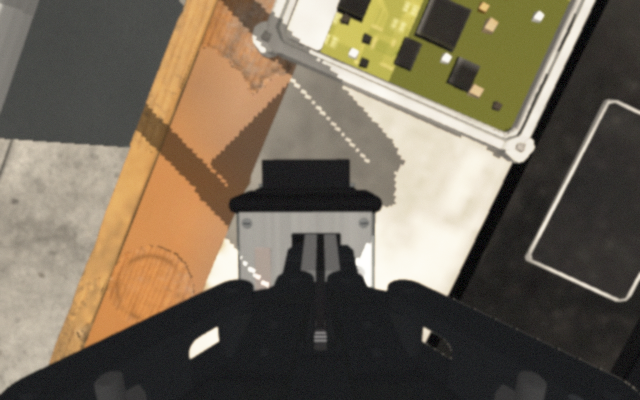

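The tip hangs over the connector end of the box. In the wrist picture the dark rocker 1 block spans columns 293–340 behind the fingers, so its centre is at about 316 against 319 for the fingers, roughly 2 mm off. The box edges run parallel to the tool axis. The readings look noisy, so I'll measure that and check the along-row position.

```bash
python3 - <<'E'
from h import *
np.set_printoptions(precision=2,suppress=True)
k=r.get_calibration("wrist")
for p in [(316,234),(316,212),(240,212),(374,212)]: print(p,atz(p,k,59 if p[1]==234 else 52))
P=[];F=[]
for i in range(8):
    r.snapshot("wrist"); s=r.sense(); P.append(s['tool_pos']);F.append(s['ft_force'])
P=np.array(P);F=np.array(F);print(P.mean(0),P.std(0),F.mean(0),F.std(0)); print(P[:,2], r.sense()['tool_pos'],r.sense()['time'])
E
```

```text
(316, 234) [407.87 -55.5   59.  ]
(316, 212) [403.38 -45.35  52.  ]
(240, 212) [364.12 -62.5   52.  ]
(374, 212) [433.38 -32.23  52.  ]
[408.86 -54.82  92.56] [0.28 0.1  0.35] [-0.08 -0.19  0.4 ] [0.34 0.33 0.61]
[93.08 92.98 92.81 92.62 92.47 92.28 92.18 92.06] [408.47 -54.68  92.06] 4.825
```

```bash
python3 -m crank '[[[-0.0015,-0.0005,0.009,0,0,0],[-0.003,-0.001,0.018,0,0,0],[-0.004,-0.001,0.024,0,0,0],[-0.0045,-0.001,0.0265,0,0,0],[-0.0045,-0.001,0.0265,0,0,0],[-0.0045,-0.001,0.0265,0,0,0]]]'
python3 - <<'E'
from h import *
import cv2
np.set_printoptions(precision=2,suppress=True)
for i in range(3):
    im,d=r.snapshot("wrist"); s=r.sense();print(s['tool_pos'],s['ft_force'])
cv2.imwrite("pics/w3.png",im)
E
```

```text
time: 5.58
tool_pos: [407.8, -55.1, 65.4]
tcp_rot: [179.9, -9.7, 113.6]
ft_force: [-0.3, 0.2, -0.2]
finger_gap: 0.2
[407.85 -55.13  65.49] [0.34 0.62 0.18]
[407.84 -55.12  65.49] [ 0.22 -0.22  0.12]
[407.81 -55.1   65.47] [ 0.12 -0.25  0.59]
```

View pics/w3.png

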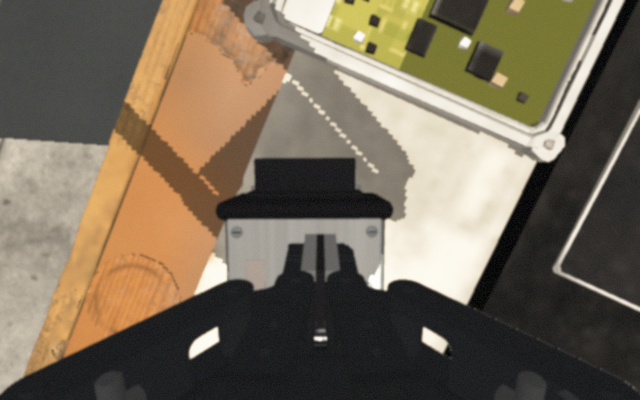

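```bash
python3 -m crank '[[[-0.0002,0,0.001,0,0,0],[-0.0003,0,0.002,0,0,0],[-0.0005,0,0.003,0,0,0],[-0.0006,0,0.0035,0,0,0],[-0.0006,0,0.0035,0,0,0],[-0.0006,0,0.0035,0,0,0]]]'
python3 - <<'E'
from h import *
np.set_printoptions(precision=2,suppress=True)
for i in range(3):
    r.snapshot("wrist"); s=r.sense();print(s['tool_pos'],s['ft_force'])
E
```

```text
time: 6.48
tool_pos: [407.9, -55.1, 62.0]
tcp_rot: [179.9, -9.6, 113.6]
ft_force: [-0.8, 0.3, -0.2]
finger_gap: -0.4
[407.84 -55.12  61.93] [ 0.4  -0.32 -0.69]
[407.9  -55.13  61.98] [ 0.23 -0.17 -0.69]
[407.88 -55.14  61.95] [-0.37  0.16 -0.16]
```

Pose readings are now steady to within 0.05 mm. There is no contact yet at 61.95, so I'll feel further down in small steps.

```bash
python3 -m crank '[[[-0.0001,0,0.0003,0,0,0],[-0.0001,0,0.0006,0,0,0],[-0.0001,0,0.0006,0,0,0]]]'
python3 -m crank '[[[-0.0001,0,0.0003,0,0,0],[-0.0001,0,0.0006,0,0,0],[-0.0001,0,0.0006,0,0,0]]]'
python3 - <<'E'
from h import *
np.set_printoptions(precision=2,suppress=True)
for i in range(4):
    r.snapshot("wrist"); s=r.sense();print(s['tool_pos'],s['ft_force'])
E
```

```text
time: 7.0
tool_pos: [407.8, -55.1, 61.3]
tcp_rot: [179.9, -9.6, 113.6]
ft_force: [0.4, 0.5, -0.2]
finger_gap: 0.3
time: 7.38
tool_pos: [407.8, -55.1, 60.7]
tcp_rot: [179.9, -9.6, 113.6]
ft_force: [-0.2, 0.4, -0.6]
finger_gap: -0.0
[407.8  -55.08  60.67] [0.11 0.06 0.62]
[407.83 -55.11  60.69] [ 0.35 -0.29  0.76]
[407.85 -55.1   60.71] [0.15 0.56 0.07]
[407.83 -55.12  60.68] [-0.23 -0.59 -0.05]
```

```bash
for i in 1 2 3; do python3 -m crank '[[[-0.0001,0,0.0003,0,0,0],[-0.0001,0,0.0005,0,0,0],[-0.0001,0,0.0005,0,0,0]]]' | egrep 'pos|force'; done
```

```text
tool_pos: [407.8, -55.1, 60.2]
ft_force: [0.1, -0.9, -0.0]
tool_pos: [407.9, -55.1, 59.8]
ft_force: [0.5, 0.1, 1.1]
tool_pos: [408.0, -55.1, 59.5]
ft_force: [-1.6, 1.0, 4.5]
```

Contact came at a TCP reading of 59.7 (4.5 N at 59.5). That fits the 1 mm low bias seen at the start. I'll lift to about 2.2 mm above the level half.

```bash
python3 -m crank '[[[0.0002,0,-0.0012,0,0,0],[0.0004,0,-0.0024,0,0,0],[0.0004,0,-0.0024,0,0,0],[0.0004,0,-0.0024,0,0,0]]]'
python3 - <<'E'
from h import *
for i in range(2):
    r.snapshot("wrist"); s=r.sense();print(s['tool_pos'],s['tcp_rot'],s['ft_force'])
E
```

```text
time: 9.2
tool_pos: [407.9, -55.1, 61.9]
tcp_rot: [179.9, -9.6, 113.6]
ft_force: [0.7, -0.4, 0.7]
finger_gap: 0.1
[407.95243319 -55.13507887  61.86836337] [179.86313904  -9.64751059 113.57118455] [0.42708409 0.21130841 0.23742371]
[407.96552964 -55.16370081  61.88392284] [179.86439348  -9.64577735 113.56986776] [-0.17850311  0.37828467  0.35565879]
```

```bash
python3 -m crank '[[[-0.0039,0,-0.0007,0,0,0],[-0.0079,0,-0.0013,0,0,0],[-0.0118,0,-0.002,0,0,0],[-0.0158,0,-0.0027,0,0,0],[-0.0197,0,-0.0034,0,0,0],[-0.0237,0,-0.004,0,0,0],[-0.0276,0,-0.0047,0,0,0],[-0.0325,0,-0.0055,0,0,0],[-0.0375,0,-0.0064,0,0,0],[-0.0375,0,-0.0064,0,0,0]]]'
python3 - <<'E'
from h import *
import cv2
im,d=r.snapshot("scene"); s=r.sense();print(s['tool_pos'],s['tcp_rot'],s['ft_force'])
cv2.imwrite("pics/s4.png",cv2.resize(im[190:290,230:380],None,fx=5,fy=5,interpolation=cv2.INTER_CUBIC))
im,d=r.snapshot("wrist"); cv2.imwrite("pics/w4.png",im); s=r.sense();print(s['tool_pos'],s['time'])
E
```

```text
time: 10.55
tool_pos: [423.4, -90.5, 61.9]
tcp_rot: [179.9, -9.6, 113.5]
ft_force: [0.7, 0.5, 0.3]
finger_gap: -0.2
[423.22255253 -90.19499061  61.89085437] [179.86421666  -9.6490375  113.55382536] [-0.13173231  0.23739698 -0.09342949]
[423.14070454 -90.04232707  61.86492788] 10.65
```

View pics/s4.png

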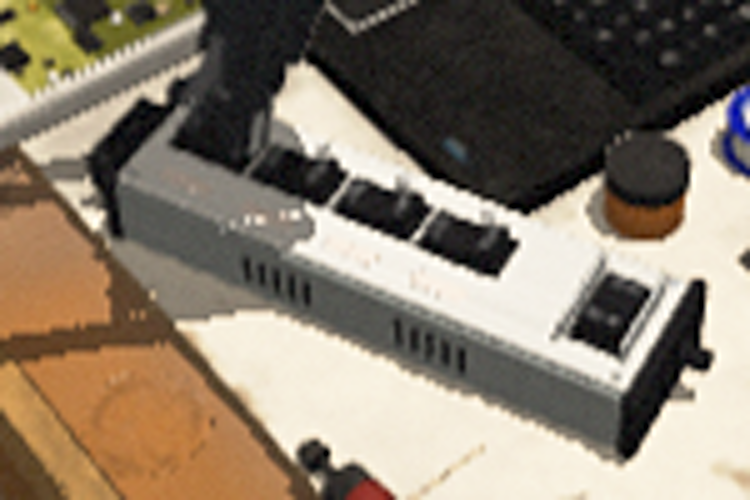

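View pics/w4.png

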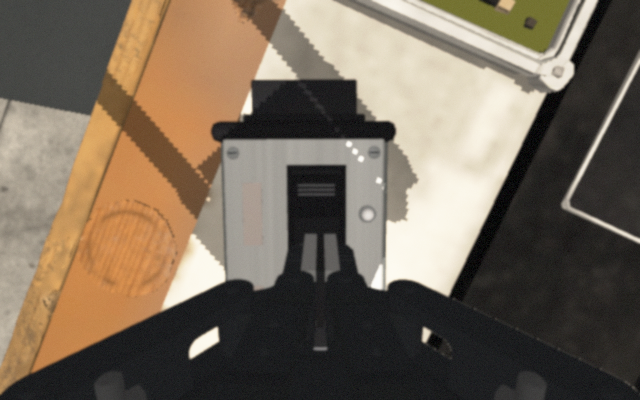

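Rocker 1's connector half now shows at (317,190) ahead of the fingers, and the fingers are centred on the rocker. I'll check its height with the depth picture, before going on.

```bash
cat >> h.py <<'E'
def hmap(name,pts,w=2):
    im,d=r.snapshot(name); k=r.get_calibration(name); T=k['cam_to_world']
    for (u,v) in pts:
        z=np.median(d[v-w:v+w+1,u-w:u+w+1]); p=np.linalg.inv(k['mtx'])@np.array([u,v,1.])*z
        print((u,v),np.round(T[:3,:3]@p+T[:3,3],1))
    return im,d
E
python3 - <<'E'
from h import *
hmap("wrist",[(250,200),(350,155),(317,172),(317,180),(317,190),(317,200),(317,210),(317,220),(317,228)],1)
print(r.sense()['tool_pos'])
E
```

```text
(250, 200) [384.6 -83.3  51.3]
(350, 155) [419.3 -45.   50.7]
(317, 172) [408.4 -58.5  51.8]
(317, 180) [409.6 -61.2  65.1]
(317, 190) [411.4 -65.3  63.3]
(317, 200) [413.2 -69.5  61.1]
(317, 210) [415.1 -73.9  59.4]
(317, 220) [417.1 -78.4  57.3]
(317, 228) [418.5 -81.7  58.1]
[423.07511158 -89.95673104  61.84768626]
```

Rocker 1 is off: its connector half now slopes from 59 up to 66 mm. Its valley lies at about (415.5,-74.5), as assumed. Now rocker 2.

```bash
python3 -m crank '[[[-0.0055,0,-0.0009,0,0,0],[-0.011,0,-0.0019,0,0,0],[-0.0165,0,-0.0028,0,0,0],[-0.022,0,-0.0037,0,0,0],[-0.0275,0,-0.0047,0,0,0],[-0.033,0,-0.0056,0,0,0],[-0.0385,0,-0.0065,0,0,0],[-0.044,0,-0.0075,0,0,0],[-0.0493,0,-0.0084,0,0,0],[-0.0493,0,-0.0084,0,0,0]]]'
python3 - <<'E'
from h import *
im,d=hmap("wrist",[(250,200),(317,180),(317,190),(317,200),(317,210),(317,220)],1)
import cv2
cv2.imwrite("pics/w5.png",im)
s=r.sense();print(s['tool_pos'],s['tcp_rot'],s['ft_force'],s['time'])
E
```

```text
time: 11.95
tool_pos: [443.3, -136.2, 61.9]
tcp_rot: [179.9, -9.6, 113.5]
ft_force: [-0.3, -0.6, -0.7]
finger_gap: -0.3
(250, 200) [ 404.7 -129.3   51.2]
(317, 180) [ 429.7 -107.2   64.9]
(317, 190) [ 431.4 -111.3   62.7]
(317, 200) [ 433.3 -115.5   61.4]
(317, 210) [ 435.1 -119.9   59.6]
(317, 220) [ 437.1 -124.4   57.5]
[ 443.06567805 -135.9687862    61.80069871] [179.87549422  -9.66149693 113.5493824 ] [ 0.43122957 -0.40208289  0.45900381] 12.0
```

View pics/w5.png

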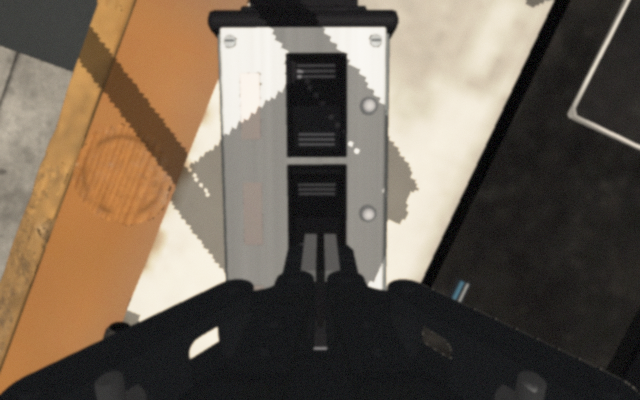

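Rocker 1 at (317,105) and rocker 2 at (317,205) both lie off, and the box hasn't moved. Rocker 3 is next.

```bash
python3 -m crank '[[[-0.0055,0,-0.0009,0,0,0],[-0.011,0,-0.0019,0,0,0],[-0.0165,0,-0.0028,0,0,0],[-0.022,0,-0.0037,0,0,0],[-0.0275,0,-0.0047,0,0,0],[-0.033,0,-0.0056,0,0,0],[-0.0385,0,-0.0065,0,0,0],[-0.044,0,-0.0075,0,0,0],[-0.0493,0,-0.0084,0,0,0],[-0.0493,0,-0.0084,0,0,0]]]'
python3 - <<'E'
from h import *
im,d=hmap("wrist",[(250,200),(317,180),(317,190),(317,200),(317,210),(317,220)],1)
import cv2
cv2.imwrite("pics/w6.png",im)
s=r.sense();print(s['tool_pos'],s['tcp_rot'],s['ft_force'],s['time'])
E
```

```text
time: 13.25
tool_pos: [463.2, -182.3, 61.9]
tcp_rot: [179.9, -9.6, 113.5]
ft_force: [0.2, 0.4, 0.2]
finger_gap: -0.2
(250, 200) [ 424.7 -175.3   51.2]
(317, 180) [ 449.7 -153.2   65.1]
(317, 190) [ 451.4 -157.3   63.3]
(317, 200) [ 453.3 -161.6   61.2]
(317, 210) [ 455.2 -166.    59. ]
(317, 220) [ 457.1 -170.3   57.8]
[ 463.0820727  -182.01887108   61.78814485] [179.87501272  -9.65964777 113.53143074] [-1.68404231 -0.32759815 -0.73702844] 13.3
```

View pics/w6.png

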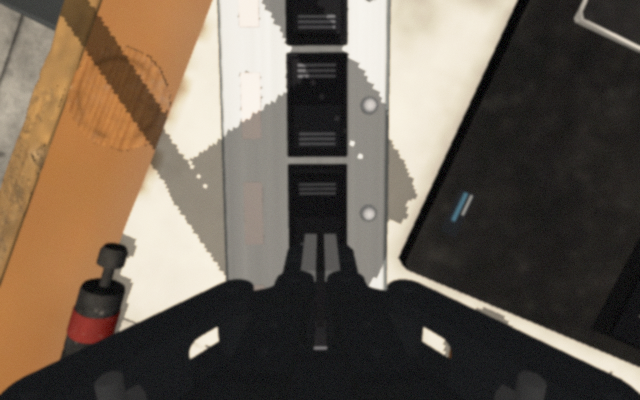

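Rocker 3 at (317,205) is off. Rocker 4 gets the same stroke, which stops well short of the rib.

```bash
python3 -m crank '[[[-0.0055,0,-0.0009,0,0,0],[-0.011,0,-0.0019,0,0,0],[-0.0165,0,-0.0028,0,0,0],[-0.022,0,-0.0037,0,0,0],[-0.0275,0,-0.0047,0,0,0],[-0.033,0,-0.0056,0,0,0],[-0.0385,0,-0.0065,0,0,0],[-0.044,0,-0.0075,0,0,0],[-0.0493,0,-0.0084,0,0,0],[-0.0493,0,-0.0084,0,0,0]]]'
python3 - <<'E'
from h import *
im,d=hmap("wrist",[(250,200),(317,180),(317,190),(317,200),(317,210),(317,220)],1)
import cv2
cv2.imwrite("pics/w7.png",im)
s=r.sense();print(s['tool_pos'],s['tcp_rot'],s['ft_force'],s['time'])
E
```

```text
time: 14.55
tool_pos: [483.2, -228.3, 61.8]
tcp_rot: [179.9, -9.6, 113.5]
ft_force: [-0.1, -0.0, -0.1]
finger_gap: 0.2
(250, 200) [ 444.6 -221.4   51. ]
(317, 180) [ 469.7 -199.3   65. ]
(317, 190) [ 471.4 -203.4   63. ]
(317, 200) [ 473.3 -207.6   61.1]
(317, 210) [ 475.2 -212.    58.8]
(317, 220) [ 477.1 -216.4   57.9]
[ 483.09349706 -228.05095375   61.75715159] [179.87585322  -9.65968156 113.51863017] [ 1.23922613 -0.06384488 -0.27458103] 14.6
```

View pics/w7.png

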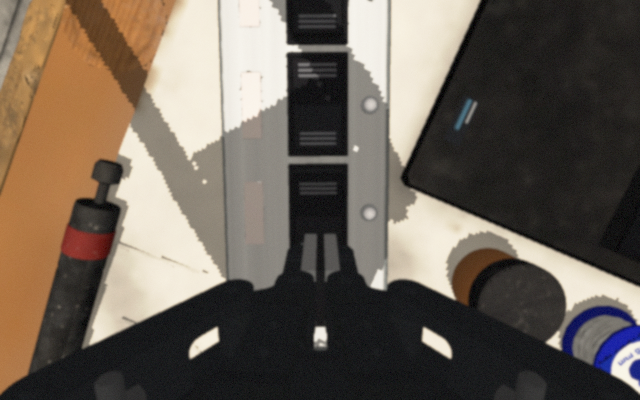

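Rocker 4 is off too. I'll lift straight up and check everything.

```bash
python3 -m crank '[[[0.002,0,-0.012,0,0,0],[0.005,0,-0.03,0,0,0],[0.01,0,-0.06,0,0,0],[0.018,0,-0.105,0,0,0],[0.026,0,-0.15,0,0,0],[0.034,0,-0.197,0,0,0],[0.034,0,-0.197,0,0,0],[0.034,0,-0.197,0,0,0]]]'
python3 - <<'E'
from h import *
import cv2
np.set_printoptions(precision=1,suppress=True)
im,d=r.snapshot("wrist");k=r.get_calibration("wrist");cv2.imwrite("pics/w8.png",im)
for n in ["load_box","load_1_mid"]:
    for q in r.landmark_of(n,"wrist")[:6]: print(n,q['conf'],q['pixel'],atz(q['pixel'],k,59 if n!="load_box" else 0))
im,d=r.snapshot("scene")
for n in ["load_box","load_1_mid","main_mid"]: print(n,r.landmark_of(n,"scene")[:1])
cv2.imwrite("pics/s8.png",cv2.resize(im[190:290,230:390],None,fx=5,fy=5,interpolation=cv2.INTER_CUBIC))
a=cv2.imread("pics/scene0.png");e=cv2.absdiff(a,im).max(2)
print("changed px in pot/spool/pump/unit:",[(e[y0:y1,x0:x1]>60).sum() for x0,y0,x1,y1 in [(348,212,372,240),(373,203,396,228),(286,275,345,332),(195,155,282,220)]])
s=r.sense();print(s['tool_pos'],s['ft_force'],s['time'])
E
```

```text
time: 15.6
tool_pos: [482.6, -227.8, 262.5]
tcp_rot: [179.8, -9.6, 113.5]
ft_force: [-0.2, 0.1, -0.8]
finger_gap: -0.0
load_box 0.91 [314.3, 149.1] [ 455.4 -180.3    0. ]
load_1_mid 0.86 [320.5, 32.4] [416.9 -74.5  59. ]
load_box [{'pixel': [307.1, 247.3], 'conf': 0.69}]
load_1_mid [{'pixel': [268.8, 215.1], 'conf': 0.89}]
main_mid [{'pixel': [354.0, 249.6], 'conf': 0.88}]
changed px in pot/spool/pump/unit: [np.int64(0), np.int64(0), np.int64(0), np.int64(26)]
[ 482.2 -227.6  260.8] [-0.1  0.9 -0.5] 15.95
```

View pics/s8.png

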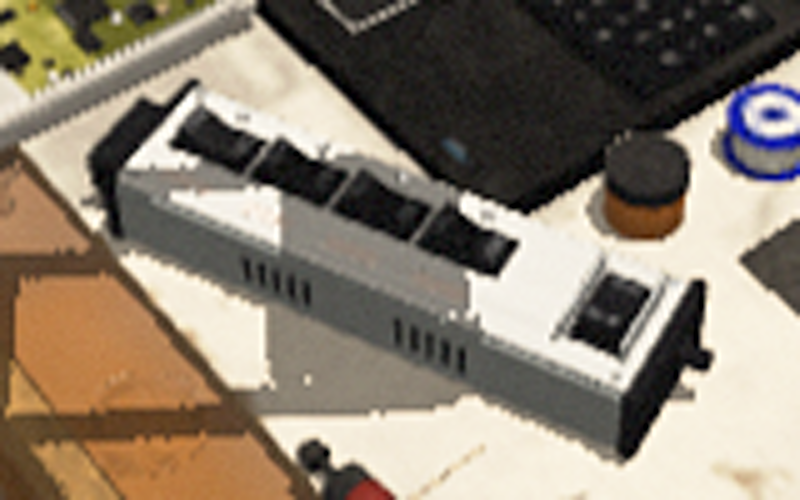

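View pics/w8.png

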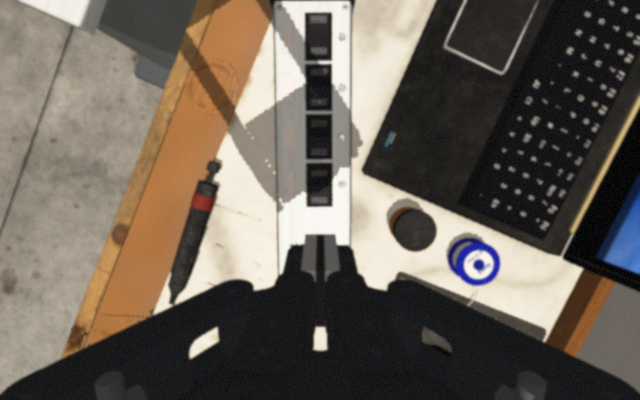

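All four rockers now have their connector ends raised, the main switch at (610,310) looks unchanged, and the box and the things around it are in place.

```bash
python3 -m crank '[[[0,0,0,0,0,0],[0,0,0,0,0,0],[0,0,0,0,0,0]]]'; python3 -c "
from bench import r
print(r.hand_in())"
```

```text
time: 16.32
tool_pos: [482.2, -227.6, 260.8]
tcp_rot: [179.9, -9.7, 113.5]
ft_force: [-0.4, -0.8, 1.0]
finger_gap: 0.3
the job is handed in; nothing more can be done
None
```

All four load rockers are off, tipped in order from the connector end, and the main switch still looks on. I handed the job in at 16.3 s, and it gave no verdict.

**How:** I used the shut fingers, leaning about 10°. I first felt for the level half of rocker 1 with about 4.5 N. Then I stroked along the row about 2 mm above that height, one rocker per stroke, and stopped well short of the guard rib before lifting clear.

**Checks:**
- **Rockers:** after each stroke, wrist depth showed that rocker's connector half sloping up from 59 to about 65–66 mm, which means off. The last pictures show all four the same way.
- **Main switch:** it looks unchanged in the before and after scene pictures. I did not measure its height.
- **Load box:** the wrist camera's two estimates of its centre differ by about 2 mm, within what the networks can resolve. The scene camera's estimate shifted by 2.6 pixels.
- **Things around it:** no pixels changed at the pot, spool or pump. At the control unit 26 pixels changed; I put this down to the arm's shadow or image noise and did not check further.
- **Force:** apart from the touch, the wrist readings after each stroke stayed within noise. I did not read the force during the strokes themselves.

The contact height read about 1 mm lower than expected. That matches the offset in the arm's readings at the start, so I set the stroke height from the touch.

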